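Switch off the UV curing cabinet and unload the cured print

TASK

The teal scoop has finished curing. Switch the curing cabinet off by turning the red rotary isolator on its sloping top from ON fully round to OFF, then pull the drawer out to its stop by the bar handle, lift the teal scoop out and set it down (do not drop it) flat and open side up inside the black tray. Leave the cabinet off and the drawer open, and do not disturb the multimeter, the white scoop or the bottle.

Things in the scene. Friction and masses are not known exactly. Their poses are not given: they have to be found in the camera images.
- cabinet: Light grey UV curing cabinet, fixed, 250 wide, 240 deep, drawer in front; its top (isolator between a small black timer knob and an amber lamp) slopes up from 120 mm high at the front edge to 184 mm at the back (15 degrees). Origin: at bench level below the middle of the front face; x points into the cabinet (the drawer pulls out along -x), y to the left of someone facing the drawer, z up.
- isolator_plate_mid (a point): Middle of the isolator's yellow plate (84 mm square, on the sloping top; does not turn), on the turning axis, 5 mm above the sloping panel. z: the axis, out of the panel (15 degrees off vertical, leaning to the drawer side); x up the slope; y left. White dot at +y = OFF, black line at +x = ON. A black collar (60 across, 5 high) and a red hub disc (48 across, 5 high) lie on it.
- isolator_grip (a point): Grip point of the red isolator handle, a straight bar 84 long, 18 wide, its top 43 mm above the yellow plate, turning about its middle. The point is on the axis, 33 mm above the plate, 10 mm below the bar's top and 23 mm above the hub disc below the bar. z: turning axis, out of the panel; x along the bar to the end with the white stripe; y across it. Turns with the handle.
- isolator (a joint): Handle angle: 0 = ON, as found (striped end to the cabinet's back, at the black line), 1.571 = OFF (bar parallel to the drawer front, striped end left, at the white dot). ON to OFF: a quarter turn counter-clockwise seen from above. Hard stop at each end; a spring detent resists with about 0.35 N m until half way, then pulls it on. Unless it is OFF a bolt locks the drawer (about 3 mm of play).
- drawer_handle (a point): Middle of the drawer's dark steel bow handle: a level round bar 12 thick and 120 long, parallel to the cabinet front, with 34 mm free between it and the aluminium drawer front (14 thick, 244 wide, its top 106 mm above the bench); the point is 85 mm above the bench. Axes as the cabinet's: x into the cabinet, y along the bar, z up. Moves with the drawer.
- drawer (a joint): How far the drawer is out, in m: 0 = shut, 0.145 = at its stop, straight out along the cabinet's -x. About 2 N of friction, no catch to work; stays where it is left.
- drawer_floor (a point): Point on the drawer's floor, 22 mm above the bench, 72 mm behind the inner face of the drawer front, midway across; moves with the drawer. Axes as the cabinet's. The inside is 208 wide and 196 long, side walls reach 65 mm above the bench. At the stop the front 145 mm is uncovered and this point is about the middle of it.
- teal_scoop: Teal 3D-printed scoop (50 to 100 g, loose), open side up on the drawer floor, hidden while shut; rides with the drawer. 136 long: round open cup 64 across, 34 high, and an open channel handle 28 wide, 34 high. Origin: underside, midway along its length; x along the handle away from the cup (cup centre at x = -36 mm, handle from -4 to +68 mm), z up.
- teal_scoop_grip (a point): Grip point on the teal scoop's handle: on its centre line, 25 mm from the scoop's origin towards the handle's end (+x), 24 mm above its underside. Axes as the scoop's; the 28 mm width lies along y.
- tray: Black shallow tray for finished parts, fixed, 200 x 150 outside (200 along its x), 25 high, walls and floor 4 thick. Origin: centre of its underside, on the bench. Stands to the left or the right of the open drawer.
- multimeter: Orange multimeter 180 x 85 x 46 lying on the bench (loose), on the other side from the tray; 180 along its x. Leave alone. Origin: centre of its underside.
- white_scoop: White scoop of the same shape and axes as the teal one, on the bench beside the cabinet (loose). Leave alone.
- bottle: White plastic jar with a cap, 68 across and 130 high, on the bench beside the cabinet (loose). Leave alone. Origin: centre of its underside.
Mind the look-alikes: they are no part of the job. Several things have the shape of the tray; the one meant has the colours described above.

How it is judged:
By the outcome, as a careful person would: the job done as asked, in the order asked, and still so for the second after the job is handed in, with the robot touching nothing.
It also fails if it takes over 64 s, if anything falls off the work surface, if the arm or the gripper's body presses on something with over 40 N, if the wrist force passes 120 N, or if a joint passes its speed limit or range.

ROBOT

A 6-joint arm with a two-finger parallel gripper is mounted at the origin on the work surface. World frame = base frame: x ahead of the robot, y to its left, z up, the work surface at z = 0. Lengths are in m, angles in rad, forces in N, time in s.
With the tool pointing down it reaches from about 0.375 to 0.9 m from the base axis. Payload 3.1 kg.
Tool frame: the origin (TCP) lies on the centre line of the jaws, within the pads' length; the fingertips stand 8 mm ahead of it and the grasp point (between the pads) lies 11 mm behind it; z points along the fingers, y is the line along which they close (so a half turn about z gives the same grasp; the last joint's range is limited). The gripper opens to 87 mm and grips with 3 to 60 N. Pads are 19 mm wide; open, the fingers measure 117 mm over their backs; the gripper's body (75 mm by 190 mm) begins 51 mm behind the grasp point.
Start: joints at [-1.478, 0.527, 1.433, -0, 1.181, -0.178], TCP at [0.168, -0.602, 0.206] pointing down, gripper open.
Joint ranges: [-3.08, 3.08], [-0.75, 2.2], [0.22, 2.44], [-1.43, 4.57], [0, 2.65], [-2.85, 2.85]. Speed limits (rad/s): [2.79, 2.79, 3.14, 3.14, 3.14, 3.14].

INTERFACE

Orientations are given as a unit quaternion [x, y, z, w].
In Python, from rig import robot gives the robot as it stands. The module is installed in compiled form; this text tells all that it offers.
- The arm moves only by the tool send_rows, never from a script. Its argument "increments" is one flat list of numbers, 7 for each row, row after row: the turn, a rotation vector about the world's x, y, z in rad, then the shift along the world's x, y, z in cm, then the opening, from 0 (shut) to 1 (fully open). A call has 1 to 20 rows; each row shifts and turns the commanded pose from where the row before left it; what a row does not reach is not made up. A row lasts 1/12 s, in which the tool goes at most 41.7 mm and 7.16 degrees, less where a joint would pass 70% of its speed; a pose out of reach is approached as far as the arm can. A call is refused whole if a number of a shift passes 4.17 or a number of a turn 0.125, either way. A call with a gripper value outside its range is refused whole. The fingers move at their own pace and stop on an object; "newtons" is the grip in N (left out, the last holds). Time passes only in rows, so rows that do not move let the fingers close. It gives the time, the measured TCP pose, the force, the opening and the grip force at its end, in the units of the state.
- robot.get_obs(): the state, without advancing time (a new reading comes with each control period).
- robot.camera(name): name is "side" or "top" or "wrist"; returns a dict with "image" (384x512x3 uint8, red, green, blue), "range_z" (384x512 float32, m along the optical axis (not along the pixel's ray), 0 where there is no reading), "fx", "fy", "cx", "cy" (pixels), "R" (3x3) and "t" (3): a world point X has camera coordinates R X + t. Camera axes: x right, y down, z forward; pixel columns grow to the right and rows downward; lengths in m; the calibration is good to about 2 mm. A picture is of the moment at which its call begins.
- robot.hand_in(): hands the job in; it is judged then, once.
The state is a dict: "time": time; "q": joint angles; "joint_velocities": joint speeds; "joint_torque": joint torques, N m; "position": TCP position; "tool_rot": TCP orientation; "ft_force": force on the tool from outside, world axes, zero at the start; "moment": the same for the moment, N m; "grip_width": finger opening in m; "grip_force": force on a finger pad.
Only numpy, scipy, OpenCV 4.12 (cv2) and the standard library are available. Lean on these libraries where they do the work, as an engineer would, in place of code of your own. Each camera call takes 0.05 s, during which the arm holds its last target. There are 200 camera calls.

## Working session

There is one attempt and no reset: what is moved stays moved. The work goes in short steps, Python scripts to look and compute and a tool call to move; the robot and the scene stay as the last step left them, time stands still between calls to the robot, and variables do not carry over. Pictures are saved under pics/ and viewed, at most 10 in all, crops included, and the job is handed in when it is done.

Besides the shell and the picture viewer there is one more tool, called after ">>>" as name(argument=value, ...) on one line, values as JSON. send_rows: Moves the arm, as the interface text tells. Its arguments: {"type":"object","properties":{"increments":{"type":"array"},"newtons":{"type":"number"}},"required":["increments"]}

```bash
mkdir -p pics
python3 - <<'E'
from rig import robot
import cv2,numpy as np
ims=[]
for n in ("side","top"):
    c=robot.camera(n); np.savez(f"{n}.npz",**c); ims.append(c["image"])
    print(n,c["fx"],c["cx"],c["cy"],np.round(-c["R"].T@c["t"],3),np.round(c["R"],3).tolist())
cv2.imwrite("pics/a.png",cv2.cvtColor(ims[0],cv2.COLOR_RGB2BGR))
cv2.imwrite("pics/b.png",cv2.cvtColor(ims[1],cv2.COLOR_RGB2BGR))
print(robot.get_obs())
E
```

```text
side 447.4159060076001 258.8793052935961 194.60903277326332 [-0.32   1.027  0.88 ] [[-0.828, -0.561, 0.01], [-0.279, 0.396, -0.875], [0.487, -0.727, -0.484]]
top 441.00838999955477 256.8841086612493 193.7456211718972 [ 0.377 -0.099  1.766] [[-0.024, -1.0, 0.015], [-0.998, 0.024, -0.05], [0.05, -0.016, -0.999]]
{'time': 0.1, 'q': array([-1.47753861e+00,  5.28369341e-01,  1.43376320e+00,  2.83549279e-05,
        1.18140460e+00, -1.78482762e-01]), 'joint_velocities': array([ 6.82685677e-04, -4.12016659e-03, -5.23837113e-03, -8.53263041e-05,
       -1.07738802e-03, -1.19165081e-03]), 'joint_torque': array([-4.96556004e-04, -4.40985775e+01, -1.77150446e+01,  6.35337713e-02,
        5.33763960e-02, -4.04062916e-05]), 'position': array([ 0.16773752, -0.60135994,  0.20517538]), 'tool_rot': array([ 9.90784093e-01,  1.35447171e-01,  5.45162000e-05, -9.70802102e-04]), 'ft_force': array([ 0.05967498, -0.07461319, -0.01660524]), 'moment': array([ 0.05235828, -0.0119307 ,  0.00373934]), 'grip_force': 0.0, 'grip_width': 0.08701270679019645}
```

View pics/a.png

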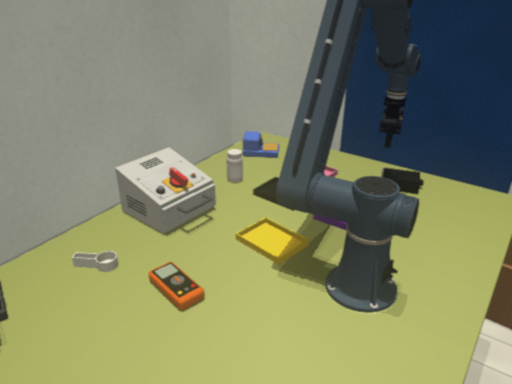

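View pics/b.png

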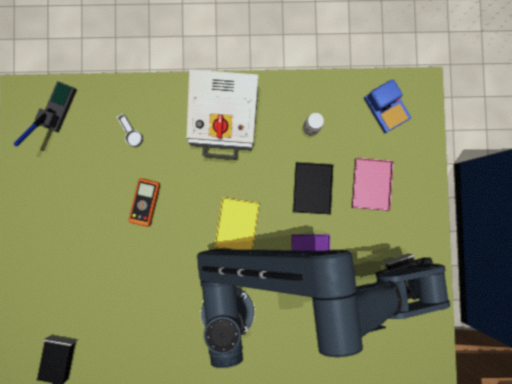

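Side view: cabinet at (165,190), red isolator (178,178), black tray partly hidden near (275,190), and multimeter (176,285). In the top view:
- isolator (220,125), bow handle (221,153)
- black tray candidate (313,188)
- tray look-alikes: yellow (238,222), pink (372,184), purple (310,245), and a black box at (57,358)
- white scoop (130,132), bottle (314,123)

I choose the tray at (313,188), because it is black and on the other side of the drawer from the multimeter.

```bash
cat > h.py <<'E'
import numpy as np,cv2
def cloud(c):
    z=c["range_z"]; v,u=np.indices(z.shape)
    P=np.stack([(u-c["cx"])/c["fx"]*z,(v-c["cy"])/c["fy"]*z,z],-1)-c["t"]
    W=P@c["R"]; W[z==0]=np.nan; return W
def rect(W,m):
    p=W[m][:,:2]; r=cv2.minAreaRect(p.astype(np.float32)*1000); return r
def blob(m,seed):
    n,l=cv2.connectedComponents(m.astype(np.uint8)); return l==l[seed[1],seed[0]]
E
python3 - <<'E'
import numpy as np,cv2
from h import *
c=dict(np.load("top.npz")); W=cloud(c); im=c["image"]; hsv=cv2.cvtColor(im,cv2.COLOR_RGB2HSV)
Z=W[...,2]
x=slice(60,165),slice(180,265)
m=np.zeros(Z.shape,bool); m[x]=(Z[x]>0.112)
m=blob(m,(205,110)); print("cab",rect(W,m))
p=W[m]; p=p[(p[:,2]<0.19)]
A=np.c_[p[:,:2],np.ones(len(p))]
for _ in range(4):
    s=np.linalg.lstsq(A,p[:,2],rcond=None)[0]; k=abs(A@s-p[:,2])<0.004; A,p=A[k],p[k]
print("plane",s,np.degrees(np.arctan(np.hypot(*s[:2]))),"yaw",np.degrees(np.arctan2(s[1],s[0])),len(p))
H,S,V=cv2.split(hsv)
red=((H<6)|(H>174))&(S>150)&(V>90)
mr=blob(red&m,(220,128)); print("red",rect(W,mr),np.nanmax(Z[mr]),W[mr].mean(0))
yel=(H>12)&(H<30)&(S>150)&m; print("yel",rect(W,yel|mr),W[yel].mean(0))
for n,sd,f in (("tray",(313,188),(V<60)),):
    mm=np.zeros(Z.shape,bool); mm[150:225,285,]=0; mm[155:222,288:340]=f[155:222,288:340]; mm=blob(mm,sd); print(n,rect(W,mm),np.nanmedian(Z[mm]))
hm=np.zeros(Z.shape,bool); hm[140:165,195:245]=(Z[140:165,195:245]>0.07)&(Z[140:165,195:245]<0.1)&(V[140:165,195:245]<90); print("handle",rect(W,hm),np.nanmedian(Z[hm]))
crop=im[60:230,180:350]; cv2.imwrite("pics/c.png",cv2.cvtColor(cv2.resize(crop,None,fx=3.5,fy=3.5,interpolation=2),cv2.COLOR_RGB2BGR))
E
```

```text
cab ((781.3306884765625, 1.1742401123046875), (251.51426696777344, 248.42681884765625), 84.52656555175781)
plane [ 0.23851329 -0.02216094 -0.03246266] 13.470842426559221 yaw -5.308272717398543 2521
red ((701.0992431640625, 5.954252243041992), (71.19215393066406, 44.75429153442383), 0.6720374226570129) 0.1932147639600627 [0.70478432 0.00487669 0.16363138]
yel ((709.1009521484375, 6.723625183105469), (74.92485809326172, 87.04236602783203), 88.1800537109375) [0.71411146 0.00290448 0.14089784]
tray ((482.27349853515625, -347.5118408203125), (144.79832458496094, 194.87242126464844), 84.95741271972656) 0.004322953651377106
handle ((627.0728149414062, 6.7833099365234375), (170.0929718017578, 47.27739334106445), 84.32746887207031) 0.08959781761770513
```

View pics/c.png

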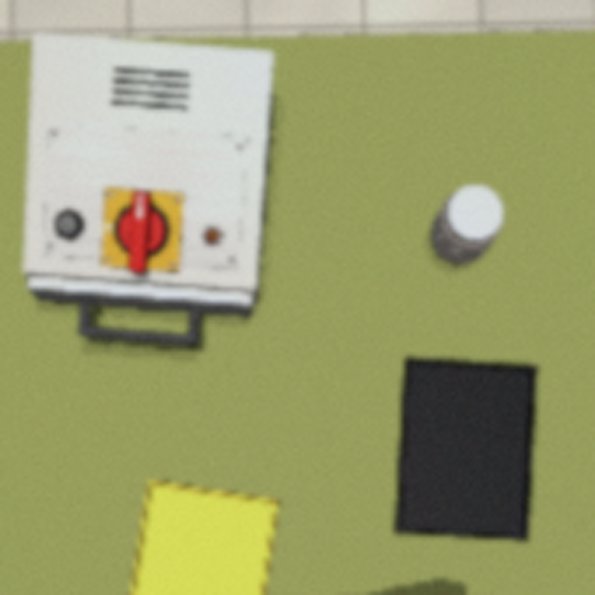

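The crop confirms it: red bar on its yellow plate at (140,230), striped end up (ON), handle bar at (142,338), and black tray at (465,450) beside the bottle. I'll go above the isolator and look with the wrist camera.

```bash
cat >> h.py <<'E'
from scipy.spatial.transform import Rotation as Ro
def frame(yaw,tilt):
    "tool axes for a tool pointing down, x at yaw, leaned like the panel by tilt (deg, about cabinet y)"
    pass
def Rcab(psi,tilt=0):   # cabinet/panel frame in world
    return Ro.from_euler('ZY',[psi,-tilt],degrees=True)
def tool(psi,tilt=0,turn=0): # tool z = -panel z, tool x = panel x turned by `turn`
    return Rcab(psi,tilt)*Ro.from_euler('z',turn,degrees=True)*Ro.from_euler('x',180,degrees=True)
def go(o,p,R):
    d=(np.array(p)-o["position"])*100; rv=(R*Ro.from_quat(o["tool_rot"]).inv()).as_rotvec()
    n=max(np.linalg.norm(d)/4.17,np.linalg.norm(rv)/0.125)
    print("turn",rv.round(3),"shift cm",d.round(2),"rows",round(n,2),"per row",(rv/np.ceil(n)).round(4),(d/np.ceil(n)).round(3))
E
sed -i '/^def frame/,/pass$/d' h.py
python3 - <<'E'
from h import *
from rig import robot
go(robot.get_obs(),[0.664,0.011,0.305],tool(-5.4,15))
E
```

```text
turn [ 0.021 -0.262 -0.364] shift cm [49.63 61.24  9.98] rows 19.05 per row [ 0.0011 -0.0131 -0.0182] [2.481 3.062 0.499]
```

>>> send_rows(increments=[0, 0, 0, 0, 0, 4, 1, 0, 0, 0, 0, 0, 4, 1, 0, 0, 0, 0, 0, 2, 1, 0.001, -0.0145, -0.0202, 2.48, 3.06, 0, 1, 0.001, -0.0145, -0.0202, 2.48, 3.06, 0, 1, 0.001, -0.0145, -0.0202, 2.48, 3.06, 0, 1, 0.001, -0.0145, -0.0202, 2.48, 3.06, 0, 1, 0.001, -0.0145, -0.0202, 2.48, 3.06, 0, 1, 0.001, -0.0145, -0.0202, 2.48, 3.06, 0, 1, 0.001, -0.0145, -0.0202, 2.48, 3.06, 0, 1, 0.001, -0.0145, -0.0202, 2.48, 3.06, 0, 1, 0.001, -0.0145, -0.0202, 2.48, 3.06, 0, 1, 0.001, -0.0145, -0.0202, 2.48, 3.06, 0, 1, 0.001, -0.0145, -0.0202, 2.48, 3.06, 0, 1, 0.001, -0.0145, -0.0202, 2.48, 3.06, 0, 1, 0.001, -0.0145, -0.0202, 2.48, 3.06, 0, 1, 0.001, -0.0145, -0.0202, 2.48, 3.06, 0, 1, 0.001, -0.0145, -0.0202, 2.48, 3.06, 0, 1, 0.001, -0.0145, -0.0202, 2.48, 3.06, 0, 1, 0.001, -0.0145, -0.0202, 2.48, 3.06, 0, 1], newtons=60)

```text
time: 1.77
position: [0.5899, -0.0799, 0.3057]
tool_rot: [0.992, -0.037, 0.122, 0.008]
ft_force: [0.1, -0.2, -0.2]
grip_width: 0.0869
grip_force: 0.0
```

>>> send_rows(increments=[0.001, -0.015, -0.0202, 2.48, 3.06, 0, 1, 0, 0, 0, 2.5, 3.06, 0, 1, 0, 0, 0, 2.5, 3.06, 0, 1, 0, 0, 0, 0, 0, 0, 1, 0, 0, 0, 0, 0, 0, 1])

```text
time: 2.18
position: [0.6645, 0.0121, 0.3049]
tool_rot: [0.991, -0.045, 0.129, 0.008]
ft_force: [-0.4, -0.2, -0.7]
grip_width: 0.0868
grip_force: 0.0
```

Run:
```python
from h import *
from rig import robot
c=robot.camera("wrist"); np.savez("w1.npz",**c)
cv2.imwrite("pics/d.png",cv2.cvtColor(c["image"],cv2.COLOR_RGB2BGR))
go(robot.get_obs(),[0.664,0.011,0.305],tool(-5.4,15)); o=robot.get_obs(); print(o["q"].round(2))
print(-c["R"].T@c["t"]); print(np.isfinite(cloud(c)[...,2]).mean())
```

```text
turn [ 0.005 -0.004 -0.002] shift cm [0.04 0.03 0.01] rows 0.05 per row [ 0.0052 -0.0041 -0.0016] [0.037 0.026 0.008]
[-0.16  0.38  1.43  0.01  1.07  1.5 ]
[0.69642779 0.00934332 0.49914608]
0.9959818522135416
```

View pics/d.png

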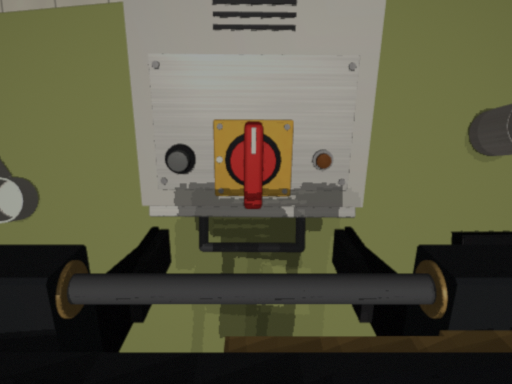

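Wrist view: yellow plate spanning (214–293, 120–196), red bar at column 254 with its white stripe up (ON), and bow handle bar along row 247, columns 200–305. Next I'll cast these onto planes.

```bash
cat >> h.py <<'E'
def ray(c,u,v,p0,n):
    d=c["R"].T@np.array([(u-c["cx"])/c["fx"],(v-c["cy"])/c["fy"],1]); o=-c["R"].T@c["t"]
    return o+d*(np.dot(np.array(p0)-o,n)/np.dot(d,n))
E
python3 - <<'E'
from h import *
c=dict(np.load("w1.npz")); W=cloud(c); hsv=cv2.cvtColor(c["image"],cv2.COLOR_RGB2HSV); H,S,V=cv2.split(hsv); im=c["image"]
b=np.zeros(H.shape,bool); b[100:215,190:320]=1
yel=b&(H>12)&(H<30)&(S>150)&(V>90); red=b&((H<6)|(H>174))&(S>150)&(V>60)
# panel plane from metal panel pixels
p=np.r_[W[80:112,165:345].reshape(-1,3),W[130:175,340:352].reshape(-1,3)]; p=p[np.isfinite(p[:,2])]
s=np.linalg.lstsq(np.c_[p[:,:2],np.ones(len(p))],p[:,2],rcond=None)[0]
print("slope",np.degrees(np.arctan(np.hypot(*s[:2]))),np.degrees(np.arctan2(s[1],s[0])))
r=cv2.minAreaRect(np.argwhere(yel)[:,::-1].astype(np.float32)); print("yel px",r)
pm=np.nanmedian(W[yel],0); print("yel depth med",pm)
for psi in (-5.4,):
    n=Rcab(psi,15).as_matrix()[:,2]
    q=ray(c,*r[0],pm,n); print("plate",q, "dist panel",q[2]-(s@[q[0],q[1],1]))
    B=[ray(c,*x,pm,n) for x in cv2.boxPoints(r)]; print("corners",np.round(B,4).tolist())
print("red top",np.nanpercentile((W[red]-q)@n,[5,50,95]))
top=red&(((W-q)@n)>0.037); print("bar rect",rect(W,top), W[top].mean(0))
h=np.zeros(H.shape,bool); h[240:255,196:310]=(V<75)[240:255,196:310]; h&=(W[...,2]>0.06)&(W[...,2]<.11)
print("bar",rect(W,h),np.nanmedian(W[h],0),np.nanpercentile(W[h][:,2],[50,95]))
f=np.zeros(H.shape,bool); f[204:218,150:355]=1; f&=(abs(W[...,2]-.106)<.005); print("drawer front",rect(W,f),np.nanmedian(W[f],0))
E
```

```text
slope 14.998025845983248 -5.633496496150559
yel px ((253.0, 157.5), (77.99998474121094, 74.99998474121094), 0.0)
yel depth med [ 0.7258968  -0.00591173  0.14299902]
plate [0.716449   0.00374082 0.14023532] dist panel 0.004114660424785477
corners [[0.6798, 0.0503, 0.1293], [0.7581, 0.0405, 0.1504], [0.7507, -0.0398, 0.1505], [0.6719, -0.0357, 0.1293]]
red top [0.00899414 0.04173561 0.04378646]
bar rect ((705.3894653320312, 4.829429626464844), (17.9337158203125, 80.7070541381836), 84.44551086425781) [0.70408061 0.0053697  0.18082764]
bar ((611.6993408203125, 14.675399780273438), (130.28399658203125, 14.571859359741211), 84.73223114013672) [0.61086922 0.01450863 0.09082828] [0.09082828 0.09266408]
drawer front ((655.79150390625, 10.061386108398438), (240.82144165039062, 12.373709678649902), 84.71857452392578) [0.65564521 0.01114325 0.10678186]
```

Run:
```python
from h import *
from rig import robot
o=robot.get_obs(); n=Rcab(-5.5,15).as_matrix()[:,2]; p=np.array([.7166,.0037,.1398])
go(o,p+.10*n,tool(-5.5,15)); print((p+.024*n).round(4),((p+.024*n)-(p+.1*n))*100, n)
```

```text
turn [ 0.005 -0.004 -0.003] shift cm [ 2.72 -0.46 -6.85] rows 1.77 per row [ 0.0026 -0.0021 -0.0017] [ 1.361 -0.228 -3.427]
[0.7104 0.0043 0.163 ] [ 1.95796895 -0.18853097 -7.34103628] [-0.25762749  0.02480671  0.96592583]
```

>>> send_rows(increments=[0.003, -0.002, -0.001, 0.91, -0.15, -2.28, 0.5, 0.002, -0.002, -0.001, 0.91, -0.15, -2.28, 0.5, 0, 0, 0, 0.9, -0.16, -2.28, 0.5, 0, 0, 0, 0, 0, 0, 0.5, 0, 0, 0, 0.49, -0.05, -1.84, 0.5, 0, 0, 0, 0.49, -0.05, -1.84, 0.5, 0, 0, 0, 0.49, -0.05, -1.84, 0.5, 0, 0, 0, 0.49, -0.04, -1.83, 0.5, 0, 0, 0, 0, 0, 0, 0.5, 0, 0, 0, 0, 0, 0, 0.5])

```text
time: 3.07
position: [0.71, 0.0024, 0.1642]
tool_rot: [0.99, -0.049, 0.131, 0.006]
ft_force: [0.0, 0.4, 0.5]
grip_width: 0.044
grip_force: 0.0
```

>>> send_rows(increments=[0, 0, 0, 0, 0, 0, 0, 0, 0, 0, 0, 0, 0, 0, 0, 0, 0, 0, 0, 0, 0, 0, 0, 0, 0, 0, 0, 0, 0, 0, 0, 0, 0, 0, 0], newtons=60)

```text
time: 3.48
position: [0.7115, 0.0046, 0.1653]
tool_rot: [0.99, -0.048, 0.133, 0.005]
ft_force: [1.1, 8.8, 2.5]
grip_width: 0.0181
grip_force: 4.6
```

>>> send_rows(increments=[0, 0, 0, 0, 0, 0, 0, 0, 0, 0, 0, 0, 0, 0, -0.031, 0.003, 0.116, 0, 0, 0, 0, -0.031, 0.003, 0.116, 0, 0, 0, 0, -0.031, 0.003, 0.116, 0, 0, 0, 0, -0.031, 0.003, 0.116, 0, 0, 0, 0, -0.031, 0.003, 0.116, 0, 0, 0, 0, 0, 0, 0, 0, 0, 0, 0])

```text
time: 4.15
position: [0.7118, 0.0037, 0.1661]
tool_rot: [0.959, 0.249, 0.125, 0.045]
ft_force: [-1.4, 1.1, 6.1]
grip_width: 0.0007
grip_force: 3.0
```

Run:
```python
from h import *
from rig import robot
o=robot.get_obs(); print({k:np.round(v,3) for k,v in o.items()}); print((tool(-5.5,15).inv()*Ro.from_quat(o["tool_rot"])).as_rotvec(degrees=True))
```

```text
{'time': np.float64(4.15), 'q': array([-0.16 ,  0.589,  1.476,  0.024,  0.811,  0.888]), 'joint_velocities': array([ 0.   , -0.   ,  0.001, -0.   , -0.001,  0.128]), 'joint_torque': array([-5.3500e-01, -4.2494e+01, -1.6174e+01,  1.4000e-02, -1.0990e+00,
       -5.9600e-01]), 'position': array([0.712, 0.004, 0.166]), 'tool_rot': array([0.959, 0.249, 0.125, 0.045]), 'ft_force': array([-1.383,  1.06 ,  6.144]), 'moment': array([0.064, 0.193, 0.065]), 'grip_force': np.float64(2.951), 'grip_width': np.float64(0.001)}
[-2.53566358e-02  2.80673235e-01 -3.46390084e+01]
```

Run:
```python
from h import *
from rig import robot
a=robot.camera("side")["image"][130:230,110:240]; c=robot.camera("wrist"); b=c["image"]
a=cv2.resize(a,(400,308),interpolation=2); b=cv2.resize(b,(400,300))
cv2.imwrite("pics/e.png",cv2.cvtColor(np.r_[a,b],cv2.COLOR_RGB2BGR)[:600])
```

```text
(no output)
```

View pics/e.png

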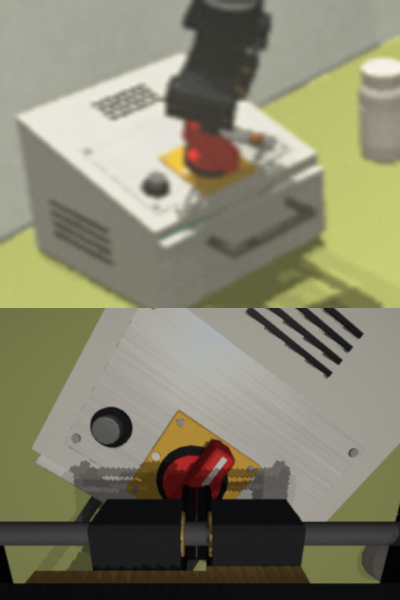

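The upper half shows the gripper standing on the isolator. The wrist half shows the fingers shut (about (197,540)) and the bar, with its stripe at (215,468), still at ON. The grip was lost, so I'll measure why.

Run:
```python
from h import *
from rig import robot
c=robot.camera("wrist"); W=cloud(c); o=robot.get_obs()
np.savez("w2.npz",**c)
n=Rcab(-5.5,15); L=(W-np.array([.7166,.0037,.1398]))@n.as_matrix()*1000   # panel coords mm
T=Ro.from_quat(o["tool_rot"]); Q=(W-o["position"])@T.as_matrix()*1000
H,S,V=cv2.split(cv2.cvtColor(c["image"],cv2.COLOR_RGB2HSV))
red=((H<6)|(H>174))&(S>130)&(V>60)
b=red&(L[...,2]>30); print("bar top pts",b.sum(),np.percentile(L[b],[1,50,99],axis=0).round(1).tolist(), cv2.minAreaRect(L[b][:,:2].astype(np.float32)))
for r in range(190,300,10): print(r,[(int(c_),Q[r,c_].round(0).tolist(),c["image"][r,c_].tolist()) for c_ in (246,252,258)])
cv2.imwrite("pics/f.png",cv2.cvtColor(cv2.resize(c["image"][150:330,160:360],None,fx=3,fy=3,interpolation=2),cv2.COLOR_RGB2BGR))
```

```text
bar top pts 1664 [[-2.6, -7.4, 30.6], [26.6, 4.9, 42.7], [40.4, 9.5, 44.6]] ((17.578432083129883, 0.5765838623046875), (46.13210678100586, 18.095247268676758), 0.16919854283332825)
190 [(246, [20.0, -3.0, 16.0], [158, 43, 40]), (252, [20.0, 1.0, 15.0], [141, 38, 36]), (258, [24.0, 4.0, 4.0], [61, 13, 11])]
200 [(246, [13.0, -3.0, 16.0], [84, 16, 16]), (252, [19.0, 1.0, 1.0], [62, 10, 9]), (258, [24.0, 4.0, -14.0], [74, 16, 15])]
210 [(246, [14.0, -2.0, -3.0], [61, 11, 11]), (252, [18.0, 1.0, -14.0], [73, 14, 13]), (258, [19.0, 4.0, -17.0], [98, 22, 21])]
220 [(246, [13.0, -2.0, -15.0], [73, 15, 13]), (252, [14.0, 1.0, -17.0], [72, 15, 13]), (258, [14.0, 4.0, -18.0], [72, 15, 13])]
230 [(246, [9.0, -2.0, -20.0], [10, 6, 6]), (252, [9.0, 1.0, -19.0], [34, 10, 9]), (258, [9.0, 4.0, -18.0], [11, 9, 8])]
240 [(246, [9.0, -2.0, -31.0], [8, 9, 8]), (252, [nan, nan, nan], [31, 8, 7]), (258, [9.0, 4.0, -31.0], [9, 9, 10])]
250 [(246, [9.0, -2.0, -41.0], [8, 9, 10]), (252, [9.0, 1.0, -41.0], [32, 10, 9]), (258, [9.0, 4.0, -42.0], [9, 8, 8])]
260 [(246, [9.0, -2.0, -51.0], [7, 9, 9]), (252, [3.0, 1.0, -41.0], [29, 9, 8]), (258, [9.0, 3.0, -51.0], [8, 9, 7])]
270 [(246, [10.0, -2.0, -60.0], [8, 8, 9]), (252, [-2.0, 1.0, -41.0], [34, 27, 12]), (258, [9.0, 3.0, -59.0], [6, 7, 6])]
280 [(246, [32.0, -1.0, -103.0], [50, 50, 51]), (252, [32.0, 1.0, -103.0], [50, 51, 50]), (258, [32.0, 2.0, -102.0], [50, 50, 50])]
290 [(246, [31.0, -1.0, -105.0], [68, 68, 67]), (252, [30.0, 1.0, -104.0], [68, 68, 67]), (258, [30.0, 2.0, -104.0], [68, 68, 67])]
```

View pics/f.png

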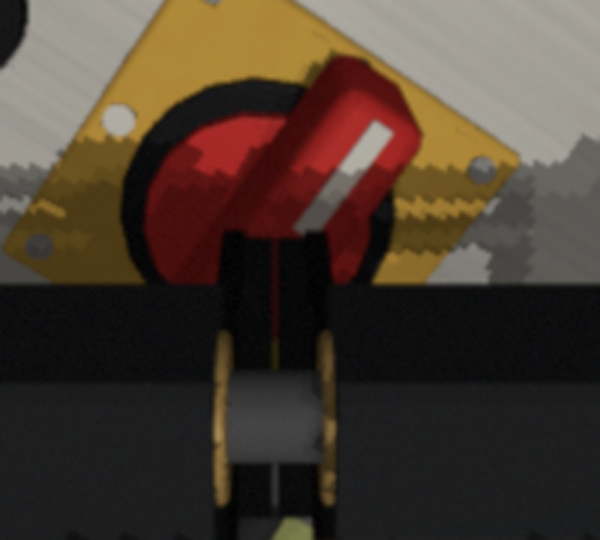

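The fingertips look sunk into the bar's middle with the bar still at ON, so the squeeze was lost while turning. I'll back straight out along the axis and check.

>>> send_rows(increments=[0, 0, 0, -0.13, 0.01, 0.48, 0, 0, 0, 0, -0.13, 0.01, 0.48, 0, 0, 0, 0, 0, 0, 0, 0], newtons=5)

```text
time: 4.55
position: [0.7088, 0.0036, 0.1751]
tool_rot: [0.96, 0.247, 0.125, 0.045]
ft_force: [-0.8, 0.3, -0.0]
grip_width: 0.0004
grip_force: 0.0
```

```bash
cat >> h.py <<'E'
P0=np.array([.7166,.0037,.1398]); PSI=-5.5
def panel(x,y,z): return P0+Rcab(PSI,15).as_matrix()@np.array([x,y,z])/1000
def seq(poses,o):
    "rows to go through (pos,Rot) in turn, one row each"
    p,R=o
    for q,S in poses:
        print(np.r_[(S*R.inv()).as_rotvec().round(3),((q-p)*100).round(2)].tolist()); p,R=q,S
def arc(y,ths,x=30):
    out=[]
    for t in ths:
        v=Ro.from_euler('z',t,degrees=True).apply([x,y,26]); out.append((panel(*v),tool(PSI,15,t)))
    return out
E
python3 - <<'E'
from h import *
from rig import robot
o=robot.get_obs(); print("above"); go(o,panel(30,-32,70),tool(PSI,15))
print("down",(panel(30,-32,26)-panel(30,-32,70))*100,"y",(panel(0,10,0)-panel(0,0,0))*100)
ths=np.linspace(0,91,15)
print("arc"); seq(arc(-14,ths[1:]),arc(-14,[0])[0])
c=robot.camera("wrist"); W=cloud(c);L=(W-P0)@Rcab(PSI,15).as_matrix()*1000
H,S,V=cv2.split(cv2.cvtColor(c["image"],cv2.COLOR_RGB2HSV)); b=((H<6)|(H>174))&(S>130)&(V>60)&(L[...,2]>36)
print("bar",cv2.minAreaRect(L[b][:,:2].astype(np.float32)))
E
```

```text
above
turn [ 0.155 -0.011 -0.58 ] shift cm [ 1.56 -3.28  4.01] rows 4.8 per row [ 0.031  -0.0022 -0.1159] [ 0.311 -0.656  0.802]
down [ 1.13356097 -0.10914951 -4.25007364] y [0.09584575 0.9953962  0.        ]
arc
[-0.029, 0.003, 0.11, 0.17, 0.33, 0.04]
[-0.029, 0.003, 0.11, 0.13, 0.35, 0.03]
[-0.029, 0.003, 0.11, 0.09, 0.36, 0.01]
[-0.029, 0.003, 0.11, 0.05, 0.37, 0.0]
[-0.029, 0.003, 0.11, 0.01, 0.38, -0.01]
[-0.029, 0.003, 0.11, -0.03, 0.37, -0.02]
[-0.029, 0.003, 0.11, -0.07, 0.37, -0.03]
[-0.029, 0.003, 0.11, -0.11, 0.36, -0.04]
[-0.029, 0.003, 0.11, -0.15, 0.34, -0.05]
[-0.029, 0.003, 0.11, -0.19, 0.32, -0.06]
[-0.029, 0.003, 0.11, -0.22, 0.3, -0.07]
[-0.029, 0.003, 0.11, -0.25, 0.27, -0.07]
[-0.029, 0.003, 0.11, -0.28, 0.24, -0.08]
[-0.029, 0.003, 0.11, -0.3, 0.2, -0.09]
bar ((14.48123550415039, 0.38288021087646484), (52.188655853271484, 18.5564022064209), 0.3017536699771881)
```

>>> send_rows(increments=[0, 0, 0, -0.4, 0.04, 1.5, 0, 0, 0, 0, -0.4, 0.04, 1.5, 0, 0.031, -0.002, -0.116, 0.47, -0.67, 0.2, 0, 0.031, -0.002, -0.116, 0.47, -0.67, 0.2, 0, 0.031, -0.002, -0.116, 0.47, -0.67, 0.2, 0, 0.031, -0.002, -0.116, 0.47, -0.67, 0.2, 0, 0.031, -0.002, -0.116, 0.48, -0.68, 0.2, 0, 0, 0, 0, 0.28, -0.03, -1.06, 0, 0, 0, 0, 0.28, -0.03, -1.06, 0, 0, 0, 0, 0.28, -0.03, -1.06, 0, 0, 0, 0, 0.29, -0.03, -1.06, 0, 0, 0, 0, 0, 0, 0, 0, 0, 0, 0, 0.06, 0.6, 0, 0, 0, 0, 0, 0.06, 0.6, 0, 0, 0, 0, 0, 0, 0, 0, 0], newtons=20)

```text
time: 5.85
position: [0.7368, -0.0166, 0.1719]
tool_rot: [0.99, -0.047, 0.13, 0.005]
ft_force: [1.0, 0.1, -0.4]
grip_width: 0.0004
grip_force: 0.0
```

```bash
cat > st.py <<'E'
from h import *
from rig import robot
o=robot.get_obs(); L=Rcab(PSI,15).inv()
print("t",o["time"],"panel mm",(L.apply(o["position"]-P0)*1000).round(1),"turn",(tool(PSI,15).inv()*Ro.from_quat(o["tool_rot"])).as_rotvec(degrees=True).round(1),"F panel",L.apply(o["ft_force"]).round(1),"M",o["moment"].round(2),"grip",o["grip_width"].round(4),o["grip_force"].round(1),"q",o["q"].round(2))
E
python3 st.py
```

```text
Traceback (most recent call last):
  File "st.py", line 4, in <module>
    print("t",o["time"],"panel mm",(L.apply(o["position"]-P0)*1000).round(1),"turn",(tool(PSI,15).inv()*Ro.from_quat(o["tool_rot"])).as_rotvec(degrees=True).round(1),"F panel",L.apply(o["ft_force"]).round(1),"M",o["moment"].round(2),"grip",o["grip_width"].round(4),o["grip_force"].round(1),"q",o["q"].round(2))
                                                                                                                                                                                                                                                ^^^^^^^^^^^^^^^^^^^^^
AttributeError: 'float' object has no attribute 'round'
```

>>> send_rows(increments=[0, 0, 0, 0.06, 0.6, 0, 0, -0.029, 0.003, 0.11, 0.17, 0.33, 0.04, 0, -0.029, 0.003, 0.11, 0.13, 0.35, 0.03, 0, -0.029, 0.003, 0.11, 0.09, 0.36, 0.01, 0, -0.029, 0.003, 0.11, 0.05, 0.37, 0, 0, -0.029, 0.003, 0.11, 0.01, 0.38, -0.01, 0, 0, 0, 0, 0, 0, 0, 0])

```text
time: 6.43
position: [0.7426, 0.0061, 0.1741]
tool_rot: [0.964, 0.234, 0.123, 0.042]
ft_force: [-1.6, -0.2, 4.7]
grip_width: 0.0005
grip_force: 2.3
```

```bash
sed -i 's/o\["grip_width"\].round(4),o\["grip_force"\].round(1)/o["grip_width"],o["grip_force"]/' st.py; python3 st.py
```

```text
t 6.4333 panel mm [33.7  4.9 26.5] turn [  0.   -0.  -32.7] F panel [-0.3 -0.3  4.9] M [-0.03  0.16  0.03] grip 0.00045262570707077504 2.3207291029393673 q [-0.15  0.62  1.38  0.02  0.88  0.94]
```

Run:
```python
from h import *
from rig import robot
c=robot.camera("wrist"); W=cloud(c);L=(W-P0)@Rcab(PSI,15).as_matrix()*1000
H,S,V=cv2.split(cv2.cvtColor(c["image"],cv2.COLOR_RGB2HSV)); b=((H<6)|(H>174))&(S>130)&(V>60)&(L[...,2]>36)
print("bar",b.sum(),cv2.minAreaRect(L[b][:,:2].astype(np.float32)) if b.sum() else 0)
cv2.imwrite("pics/g.png",cv2.cvtColor(np.r_[c["image"][120:320,100:420],cv2.resize(robot.camera("side")["image"][130:230,110:240],(320,246),interpolation=2)],cv2.COLOR_RGB2BGR))
```

```text
bar 1 ((39.913673400878906, -5.904831409454346), (0.0, 0.0), 0.0)
```

View pics/g.png

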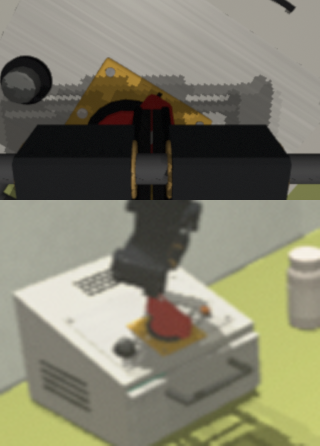

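Run:
```python
from h import *
from rig import robot
for cam in ("wrist","side","top"):
    c=robot.camera(cam); W=cloud(c);L=(W-P0)@Rcab(PSI,15).as_matrix()*1000
    H,S,V=cv2.split(cv2.cvtColor(c["image"],cv2.COLOR_RGB2HSV)); b=((H<8)|(H>172))&(S>110)&(V>40)&(L[...,2]>14)&(L[...,2]<60)&(abs(L[...,0])<60)&(abs(L[...,1])<60)
    print(cam,b.sum()); q=L[b]; print(q[::max(1,len(q)//25)].round(0).tolist())
```

```text
wrist 324
[[39.0, 8.0, 17.0], [40.0, 6.0, 19.0], [40.0, 6.0, 19.0], [40.0, 7.0, 22.0], [39.0, 9.0, 24.0], [36.0, 9.0, 20.0], [40.0, 4.0, 22.0], [39.0, 8.0, 26.0], [40.0, -0.0, 18.0], [40.0, 7.0, 28.0], [40.0, -2.0, 17.0], [40.0, 7.0, 30.0], [40.0, -1.0, 21.0], [38.0, 9.0, 30.0], [40.0, 2.0, 25.0], [34.0, 9.0, 23.0], [40.0, 5.0, 31.0], [40.0, -4.0, 19.0], [39.0, 8.0, 34.0], [46.0, 5.0, 44.0], [38.0, 8.0, 33.0], [40.0, 2.0, 29.0], [39.0, 8.0, 37.0], [40.0, -6.0, 20.0], [41.0, -5.0, 31.0], [40.0, -6.0, 35.0], [39.0, -6.0, 37.0]]
side 148
[[26.0, 14.0, 42.0], [15.0, 15.0, 45.0], [34.0, 10.0, 26.0], [10.0, 9.0, 41.0], [28.0, 15.0, 27.0], [7.0, 12.0, 40.0], [-5.0, -1.0, 42.0], [10.0, 13.0, 34.0], [-8.0, 6.0, 42.0], [9.0, 13.0, 29.0], [-11.0, 9.0, 41.0], [21.0, 10.0, 16.0], [-4.0, 11.0, 33.0], [-23.0, 6.0, 43.0], [-2.0, 13.0, 28.0], [-20.0, 7.0, 37.0], [8.0, 12.0, 16.0], [-17.0, 13.0, 33.0], [-35.0, 8.0, 43.0], [-4.0, 9.0, 18.0], [-28.0, 9.0, 34.0], [-8.0, 8.0, 16.0], [-38.0, 14.0, 39.0], [-9.0, 14.0, 15.0], [-30.0, 10.0, 28.0], [-18.0, 12.0, 16.0], [-40.0, 9.0, 29.0], [-37.0, 11.0, 23.0], [-34.0, 12.0, 17.0], [-37.0, 15.0, 16.0]]
top 9
[[-32.0, 9.0, 36.0], [-31.0, 5.0, 40.0], [-35.0, 8.0, 37.0], [-34.0, 4.0, 44.0], [-34.0, 1.0, 40.0], [-38.0, 8.0, 43.0], [-38.0, 4.0, 45.0], [-38.0, 1.0, 39.0], [-41.0, 4.0, 46.0]]
```

Wrist points put the bar's end face at x=40 and its left face at y=+9, so it is still at ON, yet the lateral force is nearly zero. I'll feel for contact in small steps.

>>> send_rows(increments=[0, 0, 0, -0.06, -0.6, 0, 0])

```text
time: 6.77
position: [0.7421, 0.0018, 0.1741]
tool_rot: [0.964, 0.231, 0.124, 0.041]
ft_force: [-1.2, 4.4, 6.0]
grip_width: 0.0003
grip_force: 3.2
```

>>> send_rows(increments=[0, 0, 0, -0.06, -0.6, 0, 0])

```text
time: 6.85
position: [0.7414, -0.0045, 0.174]
tool_rot: [0.964, 0.231, 0.124, 0.041]
ft_force: [-1.1, 4.3, 5.7]
grip_width: 0.0005
grip_force: 3.0
```

>>> send_rows(increments=[0, 0, 0, -0.06, -0.6, 0, 0])

```text
time: 6.93
position: [0.7407, -0.0107, 0.1739]
tool_rot: [0.964, 0.231, 0.124, 0.041]
ft_force: [-0.8, 3.7, 5.1]
grip_width: 0.0005
grip_force: 2.6
```

>>> send_rows(increments=[0, 0, 0, -0.06, -0.6, 0, 0])

```text
time: 7.02
position: [0.7399, -0.0172, 0.1735]
tool_rot: [0.964, 0.231, 0.123, 0.041]
ft_force: [-0.2, 1.1, 2.6]
grip_width: 0.0002
grip_force: 1.2
```

>>> send_rows(increments=[0, 0, 0, -0.06, -0.6, 0, 0])

```text
time: 7.1
position: [0.7386, -0.0243, 0.1724]
tool_rot: [0.964, 0.232, 0.122, 0.041]
ft_force: [0.4, 0.4, -0.4]
grip_width: 0.0006
grip_force: 0.0
```

>>> send_rows(increments=[0, 0, 0, 0, 0, 0, 0])

```text
time: 7.18
position: [0.7382, -0.0258, 0.1716]
tool_rot: [0.964, 0.231, 0.121, 0.042]
ft_force: [-0.0, 0.2, -0.2]
grip_width: 0.0007
grip_force: 0.0
```

```bash
python3 st.py
```

```text
t 7.1833 panel mm [ 31.7 -27.3  24.4] turn [  0.1  -0.3 -32.5] F panel [-0.1  0.2 -0.2] M [ 0.02  0.17 -0.03] grip 0.0007049003568710319 0.0 q [-0.2   0.62  1.39  0.03  0.88  0.89]
```

Run:
```python
from h import *
from rig import robot
o=robot.get_obs(); T=Ro.from_quat(o["tool_rot"]).as_matrix()
for cam in ("wrist","side"):
    c=robot.camera(cam); W=cloud(c);Q=(W-o["position"])@T*1000
    V=c["image"].max(2)
    b=(V<60)&(abs(Q[...,0])<14)&(abs(Q[...,1])<22)&(Q[...,2]<30)&(Q[...,2]>-60)
    z=Q[b][:,2]; print(cam,b.sum(),np.histogram(z,bins=range(-60,31,5))[0] if b.sum() else 0)
    if cam=="wrist":
        u=np.argwhere(b); 
        for r in range(u[:,0].min(),u[:,0].max(),6): 
            m=b[r]; print(r,Q[r][m].min(0).round(0) if m.any() else 0,Q[r][m].max(0).round(0) if m.any() else 0)
print("tip px wrist",[ (lambda k:(k[:2]/k[2]))(np.array([[c2["fx"],0,c2["cx"]],[0,c2["fy"],c2["cy"]],[0,0,1]])@(c2["R"]@(o["position"]+T@np.array([.0095,0,.008]))+c2["t"])) for c2 in [robot.camera("wrist")]])
```

```text
wrist 1740 [167 174 164 238 182 168 157 147  82   1   0   0   0   0   9 182  69   0]
215 [  2. -16.  21.] [  2. -16.  21.]
221 [ -4. -17. -16.] [13.  9. 24.]
227 [ -8. -19. -20.] [11. 10. 23.]
233 [-11. -18. -27.] [11.  9. 22.]
239 [-13. -18. -34.] [11. 10. 16.]
245 [  8.  -7. -41.] [ 11.   8. -35.]
251 [  8.  -7. -46.] [ 11.   8. -41.]
257 [  5.  -6. -52.] [ 11.   8. -41.]
263 [  2.  -5. -57.] [ 11.   6. -40.]
269 [ -1.  -4. -59.] [ 10.   5. -40.]
side 4 [0 0 0 0 0 0 3 1 0 0 0 0 0 0 0 0 0 0]
tip px wrist [array([251.7395801 , 211.36754984])]
```

The fingertips really stand about 24.5 mm further back than stated: they are at tool z ≈ -16.5, not +8. So they only slid across the top of the bar. I'll use grasp point = TCP − 35.5 mm along the tool and redo the grip.

Run:
```python
from h import *
from rig import robot
o=robot.get_obs(); go(o,panel(0,0,45),tool(PSI,15)); print((panel(0,0,0)-panel(0,0,45))*100)
```

```text
turn [ 0.144 -0.019 -0.549] shift cm [-3.31  2.95  1.2 ] rows 4.54 per row [ 0.0287 -0.0038 -0.1097] [-0.663  0.59   0.24 ]
[ 1.15932372 -0.11163018 -4.34666622]
```

>>> send_rows(increments=[0, 0, 0, -0.31, 0, 1.2, 0.5, 0.029, -0.004, -0.11, -0.6, 0.59, 0, 0.5, 0.029, -0.004, -0.11, -0.6, 0.59, 0, 0.5, 0.029, -0.004, -0.11, -0.6, 0.59, 0, 0.5, 0.029, -0.004, -0.11, -0.6, 0.59, 0, 0.5, 0.029, -0.004, -0.11, -0.6, 0.59, 0, 0.5, 0, 0, 0, 0, 0, 0, 0.5, 0, 0, 0, 0.23, -0.02, -0.87, 0.5, 0, 0, 0, 0.23, -0.02, -0.87, 0.5, 0, 0, 0, 0.23, -0.02, -0.87, 0.5, 0, 0, 0, 0.23, -0.02, -0.87, 0.5, 0, 0, 0, 0.23, -0.02, -0.87, 0.5, 0, 0, 0, 0, 0, 0, 0.5, 0, 0, 0, 0, 0, 0, 0.5], newtons=55)

```text
time: 8.5
position: [0.7166, 0.004, 0.139]
tool_rot: [0.99, -0.048, 0.13, 0.006]
ft_force: [-0.5, -0.5, -0.5]
grip_width: 0.0436
grip_force: 0.0
```

>>> send_rows(increments=[0, 0, 0, 0, 0, 0, 0, 0, 0, 0, 0, 0, 0, 0, 0, 0, 0, 0, 0, 0, 0, 0, 0, 0, 0, 0, 0, 0, 0, 0, 0, 0, 0, 0, 0, 0, 0, 0, 0, 0, 0, 0])

```text
time: 9.0
position: [0.7173, 0.0048, 0.1412]
tool_rot: [0.99, -0.048, 0.132, 0.006]
ft_force: [-0.0, 2.8, 2.3]
grip_width: 0.0176
grip_force: 55.0
```

```bash
python3 st.py
```

```text
t 9.0 panel mm [0.9 1.2 1.2] turn [0.1 0.2 0.1] F panel [0.3 2.8 2.3] M [0.31 0.12 0.03] grip 0.017591749347672086 55.000520925968885 q [-0.16  0.63  1.48  0.02  0.77  1.5 ]
```

Gripped properly this time: 17.6 mm at 55 N. Now the turn.

>>> send_rows(increments=[-0.028, 0.003, 0.105, 0, 0, 0, 0, -0.028, 0.003, 0.105, 0, 0, 0, 0, -0.028, 0.003, 0.105, 0, 0, 0, 0, -0.028, 0.003, 0.105, 0, 0, 0, 0, -0.028, 0.003, 0.105, 0, 0, 0, 0, -0.028, 0.003, 0.105, 0, 0, 0, 0, -0.028, 0.003, 0.105, 0, 0, 0, 0, -0.028, 0.003, 0.105, 0, 0, 0, 0, 0, 0, 0, 0, 0, 0, 0])

```text
time: 9.75
position: [0.7165, 0.0067, 0.1409]
tool_rot: [0.917, 0.376, 0.116, 0.059]
ft_force: [-0.3, 6.9, 2.4]
grip_width: 0.0178
grip_force: 55.0
```

```bash
python3 st.py
```

```text
t 9.75 panel mm [-0.1  3.   1.2] turn [  0.3   0.  -50.1] F panel [-0.3  6.9  2.6] M [1.14 0.35 0.69] grip 0.01784583520618971 55.0000602286309 q [-0.15  0.63  1.48  0.03  0.78  0.62]
```

>>> send_rows(increments=[-0.028, 0.003, 0.105, 0, 0, 0, 0, -0.028, 0.003, 0.105, 0, 0, 0, 0, -0.028, 0.003, 0.105, 0, 0, 0, 0, -0.028, 0.003, 0.105, 0, 0, 0, 0, -0.028, 0.003, 0.105, 0, 0, 0, 0, -0.028, 0.003, 0.105, 0, 0, 0, 0, -0.028, 0.003, 0.105, 0, 0, 0, 0, 0, 0, 0, 0, 0, 0, 0, 0, 0, 0, 0, 0, 0, 0])

```text
time: 10.5
position: [0.7151, 0.007, 0.1404]
tool_rot: [0.716, 0.687, 0.084, 0.095]
ft_force: [-4.4, 6.2, 4.2]
grip_width: 0.0179
grip_force: 55.0
```

```bash
python3 st.py
```

```text
t 10.5 panel mm [-1.6  3.1  1.1] turn [  0.5  -0.1 -93.1] F panel [-3.7  5.8  5.3] M [ 1.32  0.48 -0.56] grip 0.01794481042644879 55.001869490370154 q [-0.15  0.63  1.48  0.03  0.78 -0.13]
```

Run:
```python
from h import *
from rig import robot
o=robot.get_obs(); n=Rcab(PSI,15).as_matrix()[:,2]
o2=dict(o); o2["position"]=o["position"]+.09*n; print("up",.09*n*100); go(o2,[.6334,.0123,.140],tool(PSI,0))
```

```text
up [-2.31864744  0.22326036  8.69333244]
turn [ 0.222  0.179 -1.616] shift cm [-5.85  0.31 -8.74] rows 13.13 per row [ 0.0159  0.0128 -0.1154] [-0.418  0.022 -0.624]
```

>>> send_rows(increments=[0, 0, 0, 0, 0, 0, 0.5, 0, 0, 0, 0, 0, 0, 0.5, 0, 0, 0, 0, 0, 0, 0.5, 0, 0, 0, 0, 0, 0, 0.5, 0, 0, 0, -0.46, 0.04, 1.74, 0.5, 0, 0, 0, -0.46, 0.04, 1.74, 0.5, 0, 0, 0, -0.46, 0.04, 1.74, 0.5, 0, 0, 0, -0.46, 0.04, 1.74, 0.5, 0, 0, 0, -0.46, 0.04, 1.74, 0.5, 0, 0, 0, 0, 0, 0, 0.5])

```text
time: 11.33
position: [0.6961, 0.0054, 0.2321]
tool_rot: [0.714, 0.688, 0.086, 0.102]
ft_force: [0.5, 0.5, 0.6]
grip_width: 0.0436
grip_force: 0.0
```

```bash
python3 st.py
python3 - <<'E'
from h import *
from rig import robot
o=robot.get_obs()
c=robot.camera("wrist"); W=cloud(c);L=(W-P0)@Rcab(PSI,15).as_matrix()*1000
H,S,V=cv2.split(cv2.cvtColor(c["image"],cv2.COLOR_RGB2HSV)); b=((H<6)|(H>174))&(S>130)&(V>60)&(L[...,2]>36)&(L[...,2]<50)
print("bar",b.sum(),cv2.minAreaRect(L[b][:,:2].astype(np.float32)))
go(o,[.6334,.0123,.140],tool(PSI,0))
E
```

```text
t 11.3333 panel mm [ 4.  -0.3 94.5] turn [ -0.3   0.1 -93.4] F panel [0.6 0.6 0.5] M [-0.05  0.02  0.01] grip 0.043618001895717226 0.0 q [-0.16  0.49  1.45  0.02  0.93 -0.13]
bar 2321 ((-1.779222011566162, 1.2111282348632812), (83.12242889404297, 17.988019943237305), 89.87765502929688)
turn [ 0.237  0.182 -1.619] shift cm [-6.27  0.69 -9.21] rows 13.17 per row [ 0.0169  0.013  -0.1157] [-0.448  0.049 -0.658]
```

The bar measures 89.9° from ON, so the cabinet is OFF. Next I'll hook the shut fingers behind the drawer bar.

>>> send_rows(increments=[0.017, 0.013, -0.116, -0.45, 0.05, -0.66, 0, 0.017, 0.013, -0.116, -0.45, 0.05, -0.66, 0, 0.017, 0.013, -0.116, -0.45, 0.05, -0.66, 0, 0.017, 0.013, -0.116, -0.45, 0.05, -0.66, 0, 0.017, 0.013, -0.116, -0.45, 0.05, -0.66, 0, 0.017, 0.013, -0.116, -0.45, 0.05, -0.66, 0, 0.017, 0.013, -0.116, -0.45, 0.05, -0.66, 0, 0.017, 0.013, -0.116, -0.45, 0.05, -0.66, 0, 0.017, 0.013, -0.116, -0.45, 0.05, -0.66, 0, 0.017, 0.013, -0.116, -0.45, 0.05, -0.66, 0, 0.017, 0.013, -0.116, -0.45, 0.05, -0.66, 0, 0.017, 0.013, -0.116, -0.45, 0.05, -0.66, 0, 0.017, 0.013, -0.116, -0.45, 0.05, -0.66, 0, 0.017, 0.013, -0.116, -0.45, 0.05, -0.66, 0, 0, 0, 0, 0, 0, 0, 0, 0, 0, 0, 0, 0, 0, 0], newtons=10)

```text
time: 12.72
position: [0.6304, 0.0128, 0.1334]
tool_rot: [0.999, -0.049, -0.001, -0.004]
ft_force: [0.5, -0.9, 0.9]
grip_width: 0.0007
grip_force: 0.0
```

Run:
```python
from h import *
from rig import robot
o=robot.get_obs(); go(o,[.6334,.0123,.0495],tool(PSI,0)); T=Ro.from_quat(o["tool_rot"]).as_matrix()
c=robot.camera("wrist"); W=cloud(c); V=c["image"].max(2); r=[]
C=(W-np.array([.611,.0145,0]))@Rcab(PSI).as_matrix()*1000
b=(V<80)&(abs(C[...,2]-89)<5)&(abs(C[...,0])<12)&(abs(C[...,1])<75); print("bar",b.sum(),np.percentile(C[b],[2,50,98],axis=0).round(1).tolist())
f=(abs(C[...,2]-106)<3)&(C[...,0]<70)&(C[...,0]>25); print("front",f.sum(),np.percentile(C[f],[2,50,98],axis=0).round(1).tolist())
Q=(W-o["position"])@T*1000; g=(V<60)&(abs(Q[...,0])<14)&(abs(Q[...,1])<14)&(Q[...,2]>-40)&(Q[...,2]<-5); print("fingers",np.percentile(Q[g],[2,50,98],axis=0).round(1).tolist())
```

```text
turn [-0.008 -0.001  0.003] shift cm [ 0.3  -0.05 -8.39] rows 2.01 per row [-0.0028 -0.0003  0.0008] [ 0.101 -0.015 -2.798]
bar 2526 [[-5.4, -62.3, 86.2], [1.8, 1.4, 90.8], [10.9, 62.5, 92.7]]
front 5697 [[38.8, -116.3, 105.3], [44.2, -1.0, 106.7], [49.1, 115.8, 108.1]]
fingers [[-0.3, -7.8, -39.4], [9.6, 0.7, -30.4], [11.3, 9.7, -18.0]]
```

>>> send_rows(increments=[-0.008, 0, 0.003, 0.3, -0.05, -2.0, 0, 0, 0, 0, 0, 0, -2.0, 0, 0, 0, 0, 0, 0, -1.6, 0, 0, 0, 0, 0, 0, -1.4, 0, 0, 0, 0, 0, 0, -1.4, 0, 0, 0, 0, 0, 0, 0, 0])

```text
time: 13.27
position: [0.6322, 0.013, 0.0485]
tool_rot: [0.999, -0.048, -0.001, -0.0]
ft_force: [0.6, -0.0, 0.4]
grip_width: 0.0003
grip_force: 0.0
```

>>> send_rows(increments=[0, 0, 0, -1, 0.1, 0, 0, 0, 0, 0, -1, 0.1, 0, 0, 0, 0, 0, -1, 0.1, 0, 0, 0, 0, 0, 0, 0, 0, 0])

```text
time: 13.6
position: [0.603, 0.0159, 0.052]
tool_rot: [0.999, -0.048, 0.001, -0.0]
ft_force: [-0.8, 0.3, 0.5]
grip_width: 0.0005
grip_force: 0.0
```

>>> send_rows(increments=[0, 0, 0, -1.1, 0.106, 0, 0, 0, 0, 0, -1.1, 0.106, 0, 0, 0, 0, 0, -1.1, 0.106, 0, 0, 0, 0, 0, -1.1, 0.106, 0, 0, 0, 0, 0, -1.1, 0.106, 0, 0, 0, 0, 0, -1.1, 0.106, 0, 0, 0, 0, 0, -1.1, 0.106, 0, 0, 0, 0, 0, -1.1, 0.106, 0, 0, 0, 0, 0, -1, 0.096, 0, 0, 0, 0, 0, -1, 0.096, 0, 0, 0, 0, 0, -0.8, 0.077, 0, 0, 0, 0, 0, -0.6, 0.058, 0, 0, 0, 0, 0, 0, 0, 0, 0, 0, 0, 0, 0, 0, 0, 0])

```text
time: 14.77
position: [0.4825, 0.0272, 0.0514]
tool_rot: [0.999, -0.049, 0.001, -0.0]
ft_force: [2.0, -0.9, 1.7]
grip_width: 0.0002
grip_force: 1.3
```

>>> send_rows(increments=[0, 0, 0, -0.3, 0.03, 0, 0, 0, 0, 0, 0, 0, 0, 0])

```text
time: 14.93
position: [0.4825, 0.0271, 0.0516]
tool_rot: [0.999, -0.049, 0.005, 0.0]
ft_force: [7.5, 1.6, -0.2]
grip_width: 0.0002
grip_force: 3.3
```

>>> send_rows(increments=[0, 0, 0, 0.6, -0.06, 0, 0, 0, 0, 0, 0.2, 0, 0, 0, 0, 0, 0, 0, 0, 3, 0, 0, 0, 0, 0, 0, 4, 0, 0, 0, 0, 0, 0, 4, 0, 0, 0, 0, 0, 0, 4, 0, 0, 0, 0, 0, 0, 4, 1, 0, 0, 0, 0, 0, 2, 1, 0, 0, 0, 0, 0, 0, 1, 0, 0, 0, 0, 0, 0, 1])

```text
time: 15.77
position: [0.4861, 0.0271, 0.2615]
tool_rot: [0.999, -0.049, 0.001, -0.0]
ft_force: [-0.8, -0.3, 0.6]
grip_width: 0.0198
grip_force: 0.0
```

Run:
```python
from h import *
from rig import robot
c=robot.camera("wrist"); np.savez("w3.npz",**c); W=cloud(c)
H,S,V=cv2.split(cv2.cvtColor(c["image"],cv2.COLOR_RGB2HSV))
b=(H>75)&(H<100)&(S>90)&(V>40); b=b&(W[...,2]>.015)&(W[...,2]<.08)
print(b.sum(),np.nanpercentile(W[b],[1,50,99],axis=0).round(3).tolist()); rim=b&(W[...,2]>.05); print("rim",rim.sum(),rect(W,rim)); print("all",rect(W,b))
o=robot.get_obs(); print(o["position"],(-c["R"].T@c["t"]).round(3))
f=(abs(W[...,2]-.106)<.004)&(W[...,0]<.56); print("front",rect(W,f))
cv2.imwrite("pics/i.png",cv2.cvtColor(c["image"],cv2.COLOR_RGB2BGR))
```

```text
4685 [[0.526, -0.008, 0.024], [0.615, 0.025, 0.027], [0.655, 0.049, 0.058]]
rim 909 ((588.1275024414062, 24.06874656677246), (62.06108856201172, 129.6639862060547), 85.15166473388672)
all ((589.8599243164062, 24.550111770629883), (62.02903366088867, 132.87982177734375), 84.1139144897461)
[0.48521316 0.02728325 0.26009098] [0.566 0.018 0.441]
front ((512.3738403320312, 23.90655517578125), (243.5413818359375, 13.901278495788574), 84.33711242675781)
```

View pics/i.png

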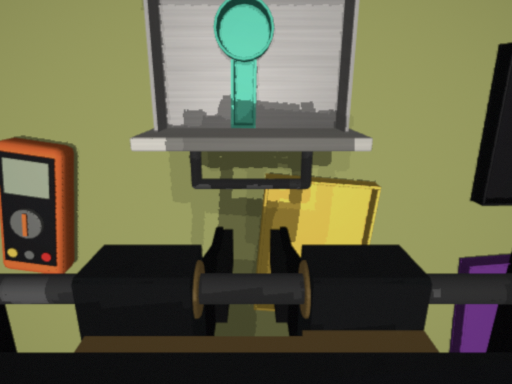

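The wrist view shows the drawer open with the teal scoop in it: cup at (244,28), handle running down to (243,125). The yellow tray is in front and the multimeter is on the left. I'll check body clearance and the scoop's axis.

Run:
```python
from h import *
from rig import robot
c=dict(np.load("w3.npz")); W=cloud(c); o=robot.get_obs(); T=Ro.from_quat(o["tool_rot"]).as_matrix(); Q=(W-o["position"])@T*1000
for u,v in ((140,255),(100,270),(140,300),(140,340),(220,240),(215,250),(212,270),(200,290),(250,290),(250,340),(250,365),(30,290)): print((u,v),Q[v,u].round(0))
near=(Q[...,2]<-10); print("body near pts: z histogram",np.histogram(Q[near][:,2],bins=range(-200,0,10)))
H,S,V=cv2.split(cv2.cvtColor(c["image"],cv2.COLOR_RGB2HSV))
b=(H>75)&(H<100)&(S>90)&(V>40)
cup=b.copy(); cup[62:]=0; ha=b.copy(); ha[:66]=0
(cx,cy),r=cv2.minEnclosingCircle(np.argwhere(cup)[:,::-1].astype(np.float32))
rim=ray(c,cx,cy,[0,0,.056],[0,0,1]); print("cup",cx,cy,r,rim)
hp=np.argwhere(ha); cs=[]
for v in range(70,120,8):
    uu=np.where(ha[v])[0]; cs.append(ray(c,(uu.min()+uu.max())/2,v,[0,0,.056],[0,0,1])); 
cs=np.array(cs); print(cs.round(4).tolist()); d=cs[:,:2].mean(0)-rim[:2]; print("axis yaw",np.degrees(np.arctan2(d[1],d[0])))
vb=hp[:,0].max(); print("end",ray(c,243,vb,[0,0,.056],[0,0,1]))
```

```text
(140, 255) [  38.  -29. -101.]
(100, 270) [  38.  -37. -107.]
(140, 300) [  33.  -26. -113.]
(140, 340) [  24.  -25. -116.]
(220, 240) [ 12. -14. -35.]
(215, 250) [ 12. -15. -46.]
(212, 270) [ 11. -15. -63.]
(200, 290) [  30.  -13. -105.]
(250, 290) [  31.    1. -106.]
(250, 340) [  24.    1. -116.]
(250, 365) [  25.    1. -125.]
(30, 290) [  30.  -57. -105.]
body near pts: z histogram (array([    0,     0,     0,     0,     0,     0,   182, 16219, 20146,
       13393,  3923,   543,   223,   734,   615,   574,   443,   378,
          52]), array([-200, -190, -180, -170, -160, -150, -140, -130, -120, -110, -100,
        -90,  -80,  -70,  -60,  -50,  -40,  -30,  -20,  -10]))
cup 243.0 29.02458953857422 34.15309143066406 [0.62504393 0.02139129 0.056     ]
[[0.5847, 0.0251, 0.056], [0.5766, 0.0265, 0.056], [0.5683, 0.0274, 0.056], [0.5599, 0.0283, 0.056], [0.5513, 0.0292, 0.056], [0.5427, 0.0301, 0.056], [0.5339, 0.0311, 0.056]]
axis yaw 173.9977224616833
end [0.52393728 0.0321425  0.056     ]
```

>>> send_rows(increments=[0, 0, 0, 2.76, 0, -3, 0.7, 0, 0, 0, 2.76, 0, -3.0, 0.7, 0, 0, 0, 2.76, 0, -3, 0.7, 0, 0, 0, 0, 0, -3, 0.7, 0, 0, 0, 0, 0, 0, 0.7, 0, 0, 0, 0, 0, 0, 0.7], newtons=20)

```text
time: 16.32
position: [0.5658, 0.0276, 0.1374]
tool_rot: [0.999, -0.049, -0.005, -0.001]
ft_force: [-0.2, 0.2, -0.1]
grip_width: 0.0587
grip_force: 0.0
```

Run:
```python
from h import *
from rig import robot
go(robot.get_obs(),[.568,.0272,.0115],tool(-5.8,0))
```

```text
turn [-0.002 -0.01  -0.003] shift cm [  0.22  -0.04 -12.59] rows 3.02 per row [-0.0005 -0.0024 -0.0009] [ 0.056 -0.009 -3.146]
```

>>> send_rows(increments=[0, 0, 0, 0.1, -0.04, -2.5, 0.7, 0, 0, 0, 0, 0, -2.5, 0.7, 0, 0, 0, 0, 0, -2.5, 0.7, 0, 0, 0, 0, 0, -2, 0.7, 0, 0, 0, 0, 0, -1.5, 0.7, 0, 0, 0, 0, 0, -1, 0.7, 0, 0, 0, 0, 0, 0, 0.7, 0, 0, 0, 0, 0, 0, 0.7])

```text
time: 16.98
position: [0.5709, 0.0266, 0.022]
tool_rot: [0.999, -0.049, 0.001, -0.0]
ft_force: [-0.3, -0.5, 0.1]
grip_width: 0.0608
grip_force: 0.0
```

Run:
```python
from h import *
from rig import robot
go(robot.get_obs(),[.568,.0272,.0115],tool(-5.8,0))
```

```text
turn [-0.     0.002 -0.003] shift cm [-0.29  0.06 -1.05] rows 0.26 per row [-0.0003  0.0021 -0.0035] [-0.288  0.058 -1.053]
```

>>> send_rows(increments=[0, 0, -0.003, -0.2, 0.06, -0.5, 0.7, 0, 0, 0, 0, 0, -0.5, 0.7, 0, 0, 0, 0, 0, 0, 0.3, 0, 0, 0, 0, 0, 0, 0, 0, 0, 0, 0, 0, 0, 0, 0, 0, 0, 0, 0, 0, 0, 0, 0, 0, 0, 0, 0, 0, 0, 0, 0, 0, 0, 0, 0, 0, 0, 0, 0, 0, 0, 0], newtons=20)

```text
time: 17.73
position: [0.5689, 0.0272, 0.0113]
tool_rot: [0.999, -0.05, 0.001, -0.0]
ft_force: [0.2, -0.7, 0.7]
grip_width: 0.0283
grip_force: 20.0
```

>>> send_rows(increments=[0, 0, 0, 0, 0, 0.8, 0, 0, 0, 0, 0, 0, 1.6, 0, 0, 0, 0, 0, 0, 2.5, 0, 0, 0, 0, 0, 0, 2.5, 0, 0, 0, 0, 0, 0, 2.5, 0, 0, 0, 0, 0, 0, 2.5, 0, 0, 0, 0, 0, 0, 1.6, 0, 0, 0, 0, 0, 0, 1, 0, 0, 0, 0, 0, 0, 0, 0, 0, 0, 0, 0, 0, 0, 0])

```text
time: 18.57
position: [0.5685, 0.0273, 0.1612]
tool_rot: [0.999, -0.05, 0.001, -0.0]
ft_force: [-0.0, 0.3, -0.9]
grip_width: 0.0281
grip_force: 20.0
```

>>> send_rows(increments=[0, 0, 0, -0.3, -1.1, 0, 0, 0, 0, 0, -0.6, -2.2, 0, 0, 0, 0, 0, -0.8, -2.8, 0, 0, 0, 0, 0, -0.8, -2.8, 0, 0, 0, 0, 0, -0.8, -2.8, 0, 0, 0, 0, 0, -0.8, -2.8, 0, 0, 0, 0, 0, -0.8, -2.8, 0, 0, 0, 0, 0, -0.8, -2.8, 0, 0, 0, 0, 0, -0.8, -2.8, 0, 0, 0, 0, 0, -0.8, -2.8, 0, 0, 0, 0, 0, -0.8, -2.8, 0, 0, 0, 0, 0, -0.8, -2.8, 0, 0, 0, 0, 0, -0.8, -2.8, 0, 0, 0, 0, 0, -0.6, -2.2, 0, 0, 0, 0, 0, -0.3, -1.1, 0, 0, 0, 0, 0, 0, 0, 0, 0, 0, 0, 0, 0, 0, 0, 0])

```text
time: 19.98
position: [0.4618, -0.3461, 0.16]
tool_rot: [0.999, -0.051, -0.0, -0.002]
ft_force: [0.8, 0.5, -1.2]
grip_width: 0.0278
grip_force: 20.0
```

Run:
```python
from h import *
from rig import robot
o=robot.get_obs(); go(o,[.461,-.3455,-.0057],tool(-5.8,0))
c=robot.camera("wrist"); W=cloud(c); V=c["image"].max(2)
H,S,Vv=cv2.split(cv2.cvtColor(c["image"],cv2.COLOR_RGB2HSV))
b=(H>75)&(H<100)&(S>90)&(Vv>40); print("scoop",b.sum(),rect(W,b),np.nanpercentile(W[b],[1,50,99],axis=0).round(3).tolist())
t=dict(np.load("top.npz")); m=(t["image"].max(2)<70); m[:150]=0;m[225:]=0;m[:,:285]=0;m[:,345:]=0
m=blob(m,(313,188)); r=cv2.minAreaRect(np.argwhere(m)[:,::-1].astype(np.float32)); print("tray",ray(t,*r[0],[0,0,.015],[0,0,1]),r)
cv2.imwrite("pics/j.png",cv2.cvtColor(c["image"],cv2.COLOR_RGB2BGR))
```

```text
turn [-0.003 -0.     0.001] shift cm [ -0.08   0.06 -16.57] rows 3.97 per row [-0.0008 -0.      0.0003] [-0.021  0.015 -4.141]
scoop 25190 ((442.06951904296875, -310.49114990234375), (130.90243530273438, 255.11270141601562), 57.36985778808594) [[0.419, -0.383, 0.173], [0.51, -0.35, 0.176], [0.549, -0.323, 0.206]]
tray [ 0.48132139 -0.34993298  0.015     ] ((312.8092041015625, 187.933837890625), (37.331321716308594, 49.4792594909668), 3.1798300743103027)
```

View pics/j.png

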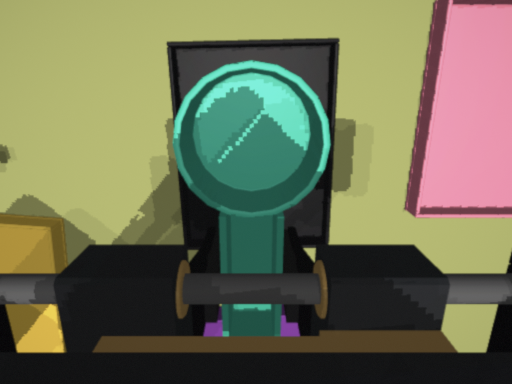

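The scoop hangs level over the black tray: cup at (252,138), tray spanning columns 170–337. Lowering now.

>>> send_rows(increments=[0, 0, 0, 0, 0, -1, 0, 0, 0, 0, -0.05, 0, -2, 0, 0, 0, 0, 0, 0, -2.5, 0, 0, 0, 0, 0, 0, -2.5, 0, 0, 0, 0, 0, 0, -2.5, 0, 0, 0, 0, 0, 0, -2.2, 0, 0, 0, 0, 0, 0, -1.5, 0, 0, 0, 0, 0, 0, -1, 0, 0, 0, 0, 0, 0, -0.5, 0, 0, 0, 0, 0, 0, -0.3, 0, 0, 0, 0, 0, 0, 0, 0, 0, 0, 0, 0, 0, 0, 0])

```text
time: 21.03
position: [0.4629, -0.347, 0.0019]
tool_rot: [0.999, -0.05, 0.001, 0.0]
ft_force: [0.9, 0.1, -1.7]
grip_width: 0.0278
grip_force: 20.0
```

>>> send_rows(increments=[0, 0, 0, 0, 0, -0.3, 0, 0, 0, 0, 0, 0, -0.2, 0, 0, 0, 0, 0, 0, -0.1, 0, 0, 0, 0, 0, 0, 0, 0])

```text
time: 21.37
position: [0.4623, -0.3468, -0.0048]
tool_rot: [0.999, -0.05, 0.001, -0.0]
ft_force: [0.4, 0.5, -0.4]
grip_width: 0.0276
grip_force: 20.0
```

>>> send_rows(increments=[0, 0, 0, 0, 0, -0.1, 0, 0, 0, 0, 0, 0, -0.1, 0, 0, 0, 0, 0, 0, 0, 0, 0, 0, 0, 0, 0, 0, 0])

```text
time: 21.7
position: [0.4624, -0.3469, -0.0067]
tool_rot: [0.999, -0.05, 0.001, -0.0]
ft_force: [-0.6, 0.1, 1.0]
grip_width: 0.0278
grip_force: 20.0
```

Force has changed from about −1 to +1 N, so it's touching. One more small press, then open slowly and leave.

>>> send_rows(increments=[0, 0, 0, 0, 0, -0.05, 0, 0, 0, 0, 0, 0, 0, 0.36, 0, 0, 0, 0, 0, 0, 0.45, 0, 0, 0, 0, 0, 0, 0.6, 0, 0, 0, 0, 0, 0, 0.6, 0, 0, 0, 0, 0, 0, 0.6, 0, 0, 0, 0, 0, 1, 0.6, 0, 0, 0, 0, 0, 2, 0.6, 0, 0, 0, 0, 0, 3, 0.6, 0, 0, 0, 0, 0, 4, 0.6, 0, 0, 0, 0, 0, 4, 0.6, 0, 0, 0, -2, 0, 4, 0.6, 0, 0, 0, -2, 0, 2, 0.6, 0, 0, 0, 0, 0, 0, 0.6, 0, 0, 0, 0, 0, 0, 0.6])

```text
time: 22.95
position: [0.4237, -0.3473, 0.192]
tool_rot: [0.999, -0.051, 0.002, 0.001]
ft_force: [0.2, 0.2, -0.7]
grip_width: 0.0522
grip_force: 0.0
```

Run:
```python
from h import *
from rig import robot
o=robot.get_obs(); print(o["time"],o["position"].round(3),o["ft_force"].round(1))
c=robot.camera("wrist"); W=cloud(c); H,S,V=cv2.split(cv2.cvtColor(c["image"],cv2.COLOR_RGB2HSV))
b=(H>75)&(H<100)&(S>90)&(V>40)&(W[...,2]<.1)&(W[...,2]>-.02)&(abs(W[...,1]+.35)<.1); print("scoop",rect(W,b),np.nanpercentile(W[b],[1,50,99],axis=0).round(3).tolist())
rim=b&(W[...,2]>.03); A=W[rim]; s=np.linalg.lstsq(np.c_[A[:,:2],np.ones(len(A))],A[:,2],rcond=None)[0]; print("rim tilt",s.round(3),len(A))
t=robot.camera("top"); t0=dict(np.load("top.npz"))
H,S,V=cv2.split(cv2.cvtColor(t["image"],cv2.COLOR_RGB2HSV)); Wt=cloud(t)
d=np.abs(t["image"].astype(int)-t0["image"]).max(2)
for n,(x0,x1,y0,y1) in dict(meter=(125,165,172,230),white=(112,148,108,150),bottle=(300,330,108,140)).items(): print(n,(d[y0:y1,x0:x1]>50).sum())
f=np.zeros(H.shape,bool); f[140:230,180:265]=abs(Wt[140:230,180:265,2]-.106)<.005; print("front",rect(Wt,f))
cv2.imwrite("pics/k.png",cv2.cvtColor(np.c_[t["image"][50:250,100:400]],cv2.COLOR_RGB2BGR))
```

```text
22.95 [ 0.424 -0.347  0.192] [ 0.2  0.2 -0.7]
scoop ((482.32415771484375, -342.1666564941406), (70.43959045410156, 149.2720184326172), 74.3858642578125) [[0.418, -0.383, 0.004], [0.506, -0.35, 0.009], [0.549, -0.324, 0.04]]
rim tilt [-0.005 -0.004  0.039] 1419
meter 0
white 0
bottle 0
front ((543.70556640625, -13.533035278320312), (170.13363647460938, 286.4229736328125), 36.78083801269531)
```

View pics/k.png

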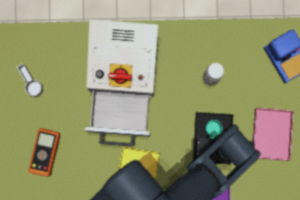

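Top view: isolator across (OFF) at (120,75), drawer open to (118,132), and teal scoop in the black tray at (214,130). The multimeter, white scoop and bottle show no change. One last drawer check, then hand in.

Run:
```python
from h import *
from rig import robot
t=robot.camera("top"); W=cloud(t); t0=dict(np.load("top.npz")); W0=cloud(t0)
def fr(W,r): 
    f=np.zeros(W.shape[:2],bool); f[r[0]:r[1],190:245]=abs(W[r[0]:r[1],190:245,2]-.106)<.004; return np.nanmedian(W[f],0),f.sum()
a,b=fr(W0,(138,156)),fr(W,(160,195)); print(a,b,(a[0]-b[0])@Rcab(PSI).as_matrix())
print(robot.hand_in())
```

```text
(array([0.65838917, 0.00999122, 0.10605796]), np.int64(153)) (array([0.51276857, 0.01658846, 0.10620217]), np.int64(141)) [ 1.45582512e-01  7.39024817e-03 -1.44216521e-04]
the job is handed in; nothing more can be done
None
```

I turned the isolator to OFF, pulled the drawer out to its stop (about 145 mm), set the teal scoop flat and open side up in the black tray, and handed the job in at about 23 s. My first tries at the isolator slipped off the top of its bar without turning it, because the fingertips sit about 25 mm further back than stated.

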